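# Lever open the stuck lid of a water tester

## Robot

A 7-joint arm with a two-finger parallel gripper is mounted at the origin on the work surface. World frame = base frame: x ahead of the robot, y to its left, z up, the work surface at z = 0. Lengths are in m, angles in rad, forces in N, time in s.
With the tool pointing down it reaches from about 0.425 to 0.875 m from the base axis. Payload 4.7 kg.
Tool frame: the origin (TCP) lies at the very end of the fingers, on their centre line; the grasp point (between the pads) lies arm.hold_point_z behind it (arm.hold_point_z is the distance from the TCP to the grasp point, in m); z points along the fingers, y is the line along which they close (so a half turn about z gives the same grasp; the last joint's range is limited). The gripper opens to 85 mm and grips with 20 to 120 N. Pads are 22 mm wide; open, the fingers measure 114 mm over their backs; the gripper's body (76 mm by 85 mm) begins 54 mm behind the grasp point. The pads swing forward as they close: fully open they stand 13 mm farther back than shut.
Start: joints at [-1.256, 0.321, -0.07, 1.45, 0.023, 1.371, -0.057], TCP at [0.193, 0.621, 0.231] pointing down, gripper open.
Joint ranges: [-2.86, 2.86], [-0.3, 2.09], [-1.38, 1.24], [0.06, 2.45], [-1.56, 4.7], [0.09, 2.05], [-2.69, 2.69]. Speed limits (rad/s): [2.57, 2.57, 3.14, 3.14, 3.14, 3.14, 3.14].

## Interface

Orientations are given as a unit quaternion [w, x, y, z].
In Python, from cell import arm, eyes, close_job gives the robot as it stands.
- The arm moves only by the tool jog_arm, never from a script. Its argument "rows" is text: rows parted by semicolons, each of 6 numbers parted by spaces: the shift along the world's x, y, z in m, then the turn, a rotation vector about the world's x, y, z in rad. In form: x y z ax ay az; .... A call has 1 to 12 rows; each row is the pose to reach, as a shift and turn from the pose commanded when the call began; what a row does not reach only later rows make up. A row lasts 1/8 s, in which the tool goes at most 62.5 mm and 10.7 degrees, less where a joint would pass 70% of its speed; a pose out of reach is approached as far as the arm can. A call with a gripper value outside its range is refused whole. "grip" is the finger opening in m, from 0 to 0.0854, set as the call begins (left out, the last holds). The fingers move at their own pace and stop on an object; the grip force is fixed at half the most. Time passes only in rows, so rows that repeat a pose let the fingers close. It gives the time, the measured TCP pose, the force, the opening and the grip force at its end, in the units of the state.
- arm.state(): the state, without advancing time (a new reading comes with each control period).
- eyes.snapshot(name): name is "scene" or "top"; returns a dict with "pixels" (400x640x3 uint8, blue, green, red), "fx", "fy", "cx", "cy" (pixels), "rvec" (rotation vector, rad) and "tvec" (3), from world to camera coordinates, as OpenCV has them. Camera axes: x right, y down, z forward; pixel columns grow to the right and rows downward; lengths in m; the calibration is good to about 2 mm. A picture is of the moment at which its call begins. There is no depth.
- close_job(): hands the job in; it is judged then, once.
The state is a dict: "clock": time; "joints": joint angles; "qvel": joint speeds; "effort": joint torques, N m; "tcp_pos": TCP position; "ee_rot": TCP orientation; "ft_force": force on the tool from outside, world axes, zero at the start; "torque": the same for the moment, N m; "gripper_width": opening from 0.0 (shut) to 1.0 (fully open); "gripper_force": force on a finger pad.
Only numpy, scipy, OpenCV 4.12 (cv2) and the standard library are available. Lean on these libraries where they do the work, as an engineer would, in place of code of your own. Each camera call takes 0.05 s, during which the arm holds its last target. There are 200 camera calls.

## Task

The lid of the bench water tester is stuck shut and has to come open. Draw the locking bar out of the hasp and lay it in the two parking notches on the side of the tester, let go of it, then take the spatula, push its blade into the pry slot under the lid, lever the lid up with the blade and swing it back well past upright so that it stays open, and lay the spatula back in the notches of its rest. Only the spatula may touch the lid, never the gripper or arm, and the bottle, beaker and jar stay where they are.

Things in the scene. Friction and masses are not known exactly. Their poses are not given: they have to be found in the camera images.
- housing: Fixed grey water tester, a hollow box 140 (its x) x 160 (its y) x 100 mm high under a blue lid; origin: centre of its underside, z up. The front wall (display, buttons, hasp, pry slot) faces its own -x, at x = -70 mm. The lid's hinge axis runs along y at x = +70, z = 100 mm. The parking bracket stands out of the +y side to y = 156 mm.
- pry_slot (a point): Centre of the pry slot on the front wall's outer face, (-70, -52, 95) mm in the housing; the housing's axes. A window right under the lid, 40 mm wide (y), 10 mm high (housing z = 90 to 100), wall 5 mm thick, hollow behind; yellow mark under it. The blade goes in along +x.
- hasp (a point): Middle of the hasp, (-82, 15, 116) mm in the housing; the housing's axes. Two steel lugs on the front, each 8 mm thick, at y = -1 and +31 mm of the housing, x = -97 to -67, top at z = 132, with a 13 mm square bore along y centred on this point's x and z.
- park (a point): Where the bar's origin lies when it rests in both parking notches, (-30, 174, 105) mm in the housing; the housing's axes. The bracket has two uprights 8 mm thick at y = 106 and 150 mm of the housing, each with an open-topped notch for the bar, 16 mm wide, centred at x = -30, floor at z = 100, horns to z = 116 mm.
- bar: Loose steel locking bar, 0.08 kg, 10 mm square, along its own y from -84 mm (free end) to +12; red upright flag to grip: 12 mm thick (x), 24 wide (y = -12 to 12), z = +5 to +47 mm. Origin: on the bar's axis under the flag. It starts in the hasp over the lid's tongue, axes parallel to the housing's; it comes out along the housing's +y, by 75 mm or more.
- lid (a joint): Angle of the blue lid: 0 shut, 1.57 upright, 1.9 back against its stop. Plate 140 mm from hinge to front lip, 156 wide, 8 thick, underside at z = 100 mm of the housing when shut; a steel tongue 20 mm wide stands 22 mm out of the lip between the lugs. 0.15 kg; stiff hinge, stays where it is left; about 2 N upward at the lip lifts it.
- lid_lip (a point): Point on the lid's underside at its front lip, over the pry slot; turns with the lid, 140 mm from the hinge axis.
- spatula: Loose spatula, 0.09 kg: black handle 110 mm long (its x = -55 to +55), 14 wide (y), 16 tall (z), then a steel neck and a flat blade 24 wide, 3 thick, ending at x = +130 mm. Origin: the middle of the handle, on its axis; the blade lies in the plane z = 0.
- spatula_tip (a point): Middle of the blade's front edge, 130 mm from the spatula's origin along its +x.
- rest: White fixed spatula rest: foot 120 x 60 x 8 mm, two uprights 8 mm thick at x = -40 and +40 mm with open-topped notches 22 mm wide, floor at z = 44, horns to z = 58. Origin: centre of its underside. The spatula lies in it along its x, blade to +x, spatula origin at (0, 0, 52) mm; the gripper fits between the uprights.
- amber_bottle: Bystander: amber bottle, radius 27, height 105 mm, origin at the centre of its foot.
- beaker: Bystander: glass beaker, radius 33, height 85 mm, origin at the centre of its foot.
- white_jar: Bystander: white jar with a blue cap, radius 28, height 70 mm, origin at the centre of its foot.
There are look-alikes about, which are no part of the job. What is meant by the spatula is not green, orange or yellow, and is the larger of those in its own colour.

How it is judged:
On the way, in this order (a step that is already met when the one before it is completed fails the run):
1. the bar is drawn clear of both lugs (y of bar in the frame of housing above 0.121 m).
2. the bar lies in both parking notches, let go, the lid still shut (x of bar in the frame of park between -0.008 and 0.008 m and y of bar in the frame of park between -0.012 and 0.012 m and z of bar in the frame of park between -0.005 and 0.005 m and angle between the y axis of bar and the y axis of housing, either way round below 0.15 rad and contact force between the fingers and bar below 0.1 N and value of joint lid below 0.05 rad), for 0.2 s.
3. the blade is in the pry slot, the lid still down (x of spatula_tip in the frame of pry_slot above 0.004 m and y of spatula_tip in the frame of pry_slot between -0.02 and 0.02 m and z of spatula_tip in the frame of pry_slot between -0.01 and 0.012 m and value of joint lid below 0.15 rad).
4. the blade, and nothing else, has lifted the lid (value of joint lid above 0.3 rad and contact force between spatula and lid above 0.1 N).
5. the lid is past upright (value of joint lid above 1.62 rad), for 0.1 s.
At the end, for the whole second after the job is handed in: Lid past upright (joint above 1.62 rad); bar in both parking notches (within 8 mm across, 12 along, 5 in height of the park point, 0.15 rad of the housing's y); spatula in both rest notches (within 25 mm along, 8 across, origin 46 to 58 mm up, 0.15 rad of the rest's x); both still (value of joint lid above 1.62 rad and x of bar in the frame of park between -0.008 and 0.008 m and y of bar in the frame of park between -0.012 and 0.012 m and z of bar in the frame of park between -0.005 and 0.005 m and angle between the y axis of bar and the y axis of housing, either way round below 0.15 rad and x of spatula in the frame of rest between -0.025 and 0.025 m and y of spatula in the frame of rest between -0.008 and 0.008 m and z of spatula in the frame of rest between 0.046 and 0.058 m and angle between the x axis of spatula and the x axis of rest, either way round below 0.15 rad and linear speed of each of bar, spatula below 0.02 m/s); the robot touches nothing.
It fails at once if the gripper or arm touches the lid (contact force between any of the fingers, the arm and lid above 0.5 N).
It fails at once if the amber bottle is shifted by more than 20 mm or tipped (distance of amber_bottle from where it was at the start of the episode above 0.02 m or angle between amber_bottle's own z axis and vertical above 0.35 rad).
It fails at once if the beaker is shifted by more than 20 mm or tipped (distance of beaker from where it was at the start of the episode above 0.02 m or angle between beaker's own z axis and vertical above 0.35 rad).
It fails at once if the white jar is shifted by more than 20 mm or tipped (distance of white_jar from where it was at the start of the episode above 0.02 m or angle between white_jar's own z axis and vertical above 0.35 rad).
It also fails if it takes over 72 s, if anything falls off the work surface, if the arm or the gripper's body presses on something with over 40 N, if the wrist force passes 120 N, or if a joint passes its speed limit or range.

## Working session

There is one attempt and no reset: what is moved stays moved. The work goes in short steps, Python scripts to look and compute and a tool call to move; the robot and the scene stay as the last step left them, time stands still between calls to the robot, and variables do not carry over. Pictures are saved under pics/ and viewed, at most 10 in all, crops included, and the job is handed in when it is done.

Besides the shell and the picture viewer there is one more tool, called after "Request:" as name(argument=value, ...) on one line, values as JSON. jog_arm: Moves the arm, as the interface text tells. Its arguments: {"type":"object","properties":{"rows":{"type":"string"},"grip":{"type":"number"}},"required":["rows"]}

```bash
mkdir -p pics; ls; python3 - <<'E'
from cell import arm,eyes
import cv2
print(arm.state(), arm.hold_point_z)
for n in("scene","top"):
    s=eyes.snapshot(n); cv2.imwrite(f"pics/{n}0.png",s["pixels"]); print({k:v for k,v in s.items() if k!="pixels"})
E
```

```text
pics
{'clock': 0.0, 'joints': array([-1.25591293,  0.32185327, -0.07009907,  1.45171311,  0.02259412,
        1.37079032, -0.05694043]), 'qvel': array([ 1.91206781e-04, -1.48765325e-04,  1.69647377e-03,  2.12992110e-03,
        7.65740742e-04,  1.26602499e-03,  4.51762804e-05]), 'effort': array([ 1.99279557e-04, -4.93595517e+01, -3.82029852e-01, -3.14311016e+01,
        1.30447908e-02,  1.14622081e-02,  1.19598599e-05]), 'tcp_pos': array([0.19244725, 0.62027723, 0.23018482]), 'ee_rot': array([-1.03692196e-04,  1.49823658e-01,  9.88712241e-01, -9.82916463e-04]), 'ft_force': array([ 0.98804043, -0.22863351, -0.44416326]), 'torque': array([ 0.01084421,  0.01805612, -0.01310224]), 'gripper_force': 0.0, 'gripper_width': 1.005565889754878} 0.0187
{'fx': 482.64633245999283, 'fy': 482.64633245999283, 'cx': 319.1230267606634, 'cy': 200.53536261671923, 'rvec': array([ 2.14401481,  1.45293563, -0.49158275]), 'tvec': array([-0.23476815, -0.30351878,  1.9836576 ])}
{'fx': 463.2021388040689, 'fy': 463.2021388040689, 'cx': 319.76456051868854, 'cy': 200.24883548821464, 'rvec': array([ 2.17079054, -2.13881904,  0.10367356]), 'tvec': array([0.07459277, 0.5248582 , 1.28587418])}
```

View pics/scene0.png

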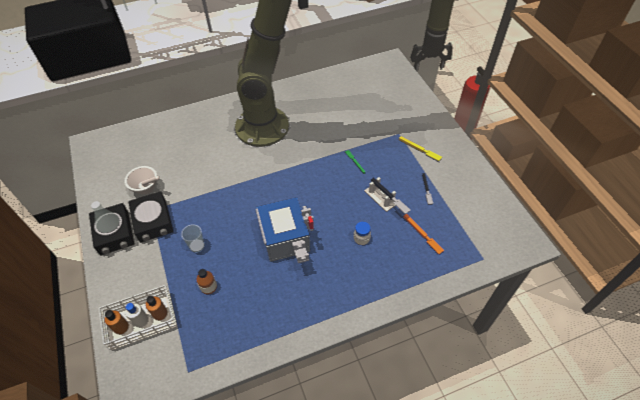

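View pics/top0.png

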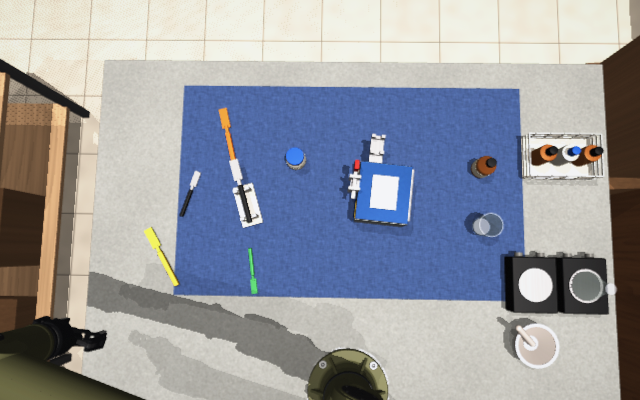

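Scene: candidates for the spatula in the top view are black in the rest (245,200), small black (190,190), orange (230,140), yellow (160,258) and green (252,270). I choose the black one in the rest. The housing is at (384,193), front facing image-left, with the red flag at (356,166) and the parking bracket at (377,145). Next, close crops of both.

```bash
python3 - <<'E'
import cv2,numpy as np
t=cv2.imread("pics/top0.png")
a=cv2.resize(t[125:235,335:425],None,fx=5,fy=5,interpolation=cv2.INTER_CUBIC)
b=cv2.resize(t[150:235,220:270],None,fx=6,fy=6,interpolation=cv2.INTER_CUBIC)
b=cv2.copyMakeBorder(b,0,550-b.shape[0],0,0,cv2.BORDER_CONSTANT)
cv2.imwrite("pics/c1.png",np.hstack([a,b]))
s=cv2.imread("pics/scene0.png")
a=cv2.resize(s[195:275,245:330],None,fx=5,fy=5,interpolation=cv2.INTER_CUBIC)
b=cv2.resize(s[170:222,355:415],None,fx=6,fy=6,interpolation=cv2.INTER_CUBIC)
b=cv2.copyMakeBorder(b,0,400-b.shape[0],0,0,cv2.BORDER_CONSTANT)
cv2.imwrite("pics/c2.png",np.hstack([a,b]))
E
```

```text
(no output)
```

View pics/c1.png

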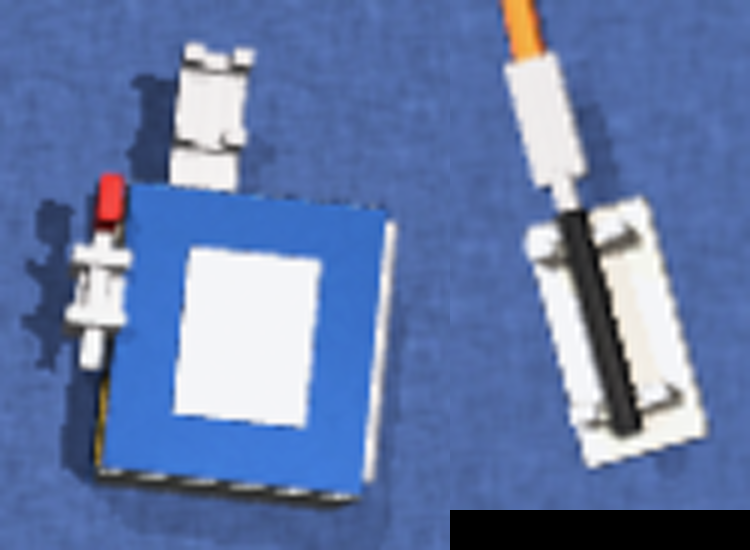

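View pics/c2.png

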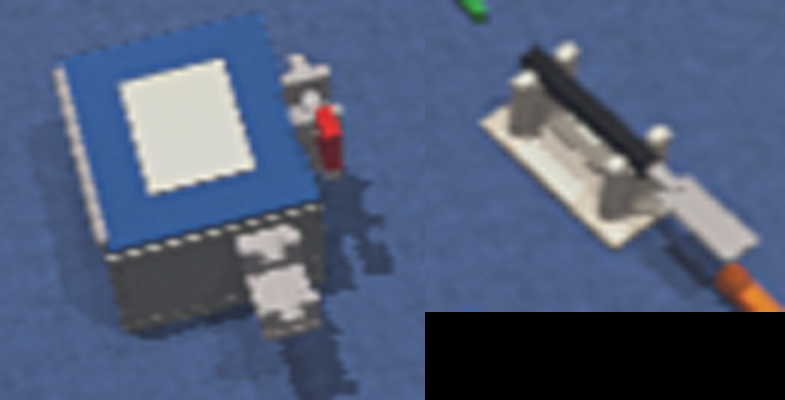

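```bash
cat > h.py <<'E'
import numpy as np,cv2
from scipy.optimize import least_squares
from scipy.spatial.transform import Rotation as R
C={'scene':(482.646,319.123,200.535,[2.14401481,1.45293563,-0.49158275],[-0.23476815,-0.30351878,1.9836576]),
'top':(463.202,319.765,200.249,[2.17079054,-2.13881904,0.10367356],[0.07459277,0.5248582,1.28587418])}
def proj(n,P):
    f,cx,cy,r,t=C[n]
    return cv2.projectPoints(np.array(P,float).reshape(-1,1,3),np.array(r),np.array(t),np.array([[f,0,cx],[0,f,cy],[0,0,1.]]),None)[0].reshape(-1,2)
def ray(n,uv,z):
    f,cx,cy,r,t=C[n]; M=cv2.Rodrigues(np.array(r))[0]; c=-M.T@np.array(t)
    d=M.T@np.array([(uv[0]-cx)/f,(uv[1]-cy)/f,1]); return c+d*(z-c[2])/d[2]
def W(p,P):
    P=np.atleast_2d(P); c,s=np.cos(p[2]),np.sin(p[2])
    return np.c_[p[0]+c*P[:,0]-s*P[:,1],p[1]+s*P[:,0]+c*P[:,1],P[:,2]]
def fit(p0,obs): # obs: (cam, localpoint, uv)
    f=lambda p:np.concatenate([proj(n,W(p,P))[0]-uv for n,P,uv in obs])
    r=least_squares(f,p0,loss='soft_l1'); return r.x,r.fun.reshape(-1,2)
def cr(uv,off,k): return (np.array(uv)+.5)/k-.5+np.array(off)
E
python3 - <<'E'
from h import *
np.set_printoptions(precision=4,suppress=True)
t1=lambda u,v:cr((u,v),(335,125),5); t2=lambda u,v:cr((u-450,v),(220,150),6)
s1=lambda u,v:cr((u,v),(245,195),5); s2=lambda u,v:cr((u-425,v),(355,170),6)
L=[(-.07,.078,.108),(.07,.078,.108),(.07,-.078,.108),(-.07,-.078,.108)]
o=[('top',l,t1(*u)) for l,u in zip(L,[(130,184),(390,212),(362,492),(102,470)])]
so=[('scene',l,s1(*u)) for l,u in zip(L,[(322,203),(107,248),(55,62),(263,13)])]
g=ray('top',(384,193),.108); print(g)
for oo in(o,so,o+so):
    p,r=fit([g[0],g[1],-1.6],oo);print('housing',p);print(r.ravel())
h=p
F=[(.06,.03,.008),(.06,-.03,.008),(-.06,-.03,.008),(-.06,.03,.008)]
a=[('top',l,t2(*u)) for l,u in zip(F,[(525,232),(645,197),(705,432),(590,466)])]
b=[('scene',F[3],s2(480,122)),('scene',F[0],s2(615,247))]
g=ray('top',(247,205),.01)
for oo in(a,a+b):
    p,r=fit([g[0],g[1],.2],oo);print('rest',p);print(r.ravel())
S=[(.13,.012,.0535),(.13,-.012,.0535),(-.055,0,.06),(.055,0,.06)]
a=[('top',l,t2(*u)) for l,u in zip(S,[(505,66),(550,52),(628,433),(572,212)])]
b=[('scene',l,s2(*u)) for l,u in zip(S,[(725,258),(757,240),(528,50),(650,165)])]
for oo in(a,b,a+b):
    p,r=fit([g[0],g[1],.2],oo);print('spat',p);print(r.ravel())
def loc(w): 
    c,s=np.cos(h[2]),np.sin(h[2]); d=w[:2]-h[:2]; return np.array([c*d[0]+s*d[1],-s*d[0]+c*d[1]])
print('free end',loc(ray('top',t1(90,368),.116)),'flagtop',loc(ray('top',t1(110,200),.163)),loc(ray('top',t1(112,175),.163)))
for n,uv,z in(('jar',(295,155),.07),('bottle',(487,160),.1),('beaker',(490,225),.04)):print(n,ray('top',uv,z))
E
```

```text
[ 0.5367 -0.0904  0.108 ]
housing [ 0.5384 -0.0898 -1.6631]
[-0.0576 -0.2859 -0.1293 -0.5216  0.4255  1.1764 -0.2161 -0.0498]
housing [ 0.5398 -0.0883 -1.673 ]
[-0.2828 -0.3911 -0.056   1.1206  0.7571 -0.3805 -0.2728 -0.0455]
housing [ 0.5389 -0.0893 -1.6658]
[-0.1683 -0.5202 -0.2557 -0.6202  0.1396  1.0577 -0.4847 -0.308  -0.5299
 -0.7016 -0.2197  1.0667  0.272  -0.3502 -0.8242 -0.2467]
rest [0.5102 0.2924 0.2945]
[-0.0478 -0.3599 -0.1702 -0.1894  0.5939  0.2248 -0.3123  0.3063]
rest [0.5105 0.2907 0.2972]
[ 0.5029 -0.4263  0.3653 -0.3103  1.2465  0.07    0.356   0.2071 11.4369
 -7.4273 11.4872 -7.9073]
spat [0.5094 0.2917 0.3002]
[-0.1427  0.1211  0.5252  0.0858  0.2845  0.2984 -0.7432 -0.5686]
spat [0.5081 0.2929 0.2763]
[ 4.8202 -2.219  -5.6384  4.3228 -0.164  -0.1541  0.1692  0.056 ]
spat [0.5091 0.2921 0.2955]
[-0.1043  0.1442  0.574   0.1467  0.025   0.4303 -0.8212 -0.4905  5.2167
 -2.3434 -5.1455  4.2841 -0.4776  0.2522  0.3041  0.1838]
free end [-0.0809 -0.026 ] flagtop [-0.0816  0.0559] [-0.0819  0.069 ]
jar [0.6452 0.1527 0.07  ]
bottle [ 0.6315 -0.3689  0.1   ]
beaker [ 0.4598 -0.3934  0.04  ]
```

```bash
cat >> h.py <<'E'
H=np.array([.5389,-.0893,-1.6658])
def hw(x,y,z): return W(H,(x,y,z))[0]
def st():
    from cell import arm
    s=arm.state(); q=s['ee_rot']; M=R.from_quat([q[1],q[2],q[3],q[0]]).as_matrix()
    return s,s['tcp_pos'],np.arctan2(M[1,1],M[0,1]),M
E
python3 - <<'E'
from h import *
np.set_printoptions(precision=4,suppress=True)
t2=lambda u,v:cr((u-450,v),(220,150),6)
s2=lambda u,v:cr((u-425,v),(355,170),6)
F=[(.06,.03,.008),(.06,-.03,.008),(-.06,-.03,.008),(-.06,.03,.008)]
a=[('top',l,t2(*u)) for l,u in zip(F,[(525,232),(645,197),(705,432),(590,466)])]
b=[('scene',F[2],s2(480,122)),('scene',F[1],s2(615,247))]
S=[(.13,.012,.0535),(.13,-.012,.0535),(-.055,0,.06),(.055,0,.06)]
a+=[('top',l,t2(*u)) for l,u in zip(S,[(505,66),(550,52),(628,433),(572,212)])]
b+=[('scene',l,s2(*u)) for l,u in zip(S,[(757,240),(725,258),(528,50),(650,165)])]
for o in(a,b,a+b):
    p,r=fit([.51,.292,.296],o);print(p,r.ravel())
s,t,psi,M=st();print(t,psi,M)
for q in((-.082,.057,.2),(-.082,.057,.130),(-.082,.057+.08,.13),(-.03,.174,.15)): w=hw(*q);print(q,w,w-t)
print(1.4758-psi)
E
```

```text
[0.5098 0.2921 0.2974] [-0.0038 -0.1726 -0.1411 -0.0603  0.7421  0.3224 -0.1487  0.4633 -0.1744
 -0.0475  0.4994 -0.0602  0.0738  0.1878 -0.8451 -0.7077]
[0.5074 0.2937 0.2952] [-0.2647 -0.1763 -0.4015 -0.1596  0.0613  0.1488  0.3688  0.7695 -0.2685
 -0.2195  0.4964 -0.3112]
[0.5092 0.2925 0.2964] [-0.129  -0.0024 -0.2602  0.129   0.5825  0.5268 -0.3147  0.6482 -0.278
  0.1255  0.3982  0.1207 -0.094   0.3896 -0.9741 -0.5203 -0.3748  0.2964
 -0.4675  0.322   0.0182  0.6226  0.3281  1.2539 -0.3806  0.2465  0.4253
  0.163 ]
[0.1925 0.6203 0.2303] 1.2700285701667084 [[-0.9551  0.2963 -0.0004]
 [ 0.2963  0.9551 -0.0017]
 [-0.0001 -0.0017 -1.    ]]
(-0.082, 0.057, 0.2) [ 0.6034 -0.0131  0.2   ] [ 0.4109 -0.6334 -0.0303]
(-0.082, 0.057, 0.13) [ 0.6034 -0.0131  0.13  ] [ 0.4109 -0.6334 -0.1003]
(-0.082, 0.137, 0.13) [ 0.6831 -0.0207  0.13  ] [ 0.4906 -0.641  -0.1003]
(-0.03, 0.174, 0.15) [ 0.715  -0.0759  0.15  ] [ 0.5225 -0.6963 -0.0803]
0.20577142983329155
```

Request:
jog_arm(rows="0.04 -0.06 0 0 0 0.02; 0.07 -0.11 0 0 0 0.04; 0.1 -0.16 0 0 0 0.06; 0.14 -0.21 0 0 0 0.08; 0.18 -0.26 0 0 0 0.1; 0.21 -0.31 0 0 0 0.12; 0.24 -0.36 0 0 0 0.14; 0.27 -0.41 0 0 0 0.16; 0.31 -0.46 0 0 0 0.18; 0.34 -0.51 0 0 0 0.2; 0.37 -0.56 0 0 0 0.206; 0.4 -0.6 0 0 0 0.206", grip=0.05)

```text
clock: 1.6
tcp_pos: [0.5931, 0.0183, 0.2312]
ee_rot: [-0.0, 0.048, 0.999, -0.0]
ft_force: [0.4, 0.1, 0.5]
gripper_width: 0.587
gripper_force: 0.0
```

Request:
jog_arm(rows="0.011 -0.033 -0.02 0 0 0; 0.011 -0.033 -0.03 0 0 0; 0.011 -0.033 -0.03 0 0 0")

```text
clock: 1.98
tcp_pos: [0.6026, -0.0111, 0.2]
ee_rot: [-0.001, 0.047, 0.999, 0.0]
ft_force: [-0.2, 0.5, -0.2]
gripper_width: 0.586
gripper_force: 0.0
```

```bash
python3 - <<'E'
from h import *
from cell import eyes
s,t,psi,M=st();w=hw(-.082,.057,.13);print(s['clock'],t,w-t,1.4758-psi,M[2],s['joints'],s['gripper_width'])
a=eyes.snapshot('top')['pixels'][110:210,320:420];b=eyes.snapshot('scene')['pixels'][150:250,250:350]
cv2.imwrite('pics/g1.png',np.hstack([cv2.resize(i,None,fx=4,fy=4,interpolation=2) for i in(a,b)]))
E
```

```text
1.975 [ 0.60261507 -0.01109775  0.19997613] [ 0.00080648 -0.0019791  -0.06997613] -0.0008612141007566798 [ 2.86714023e-03  4.35381642e-04 -9.99995795e-01] [-0.44334423  0.25401432  0.49652276  1.63225453 -0.12553114  1.28988323
  1.55161671] 0.5861112878375698
```

View pics/g1.png

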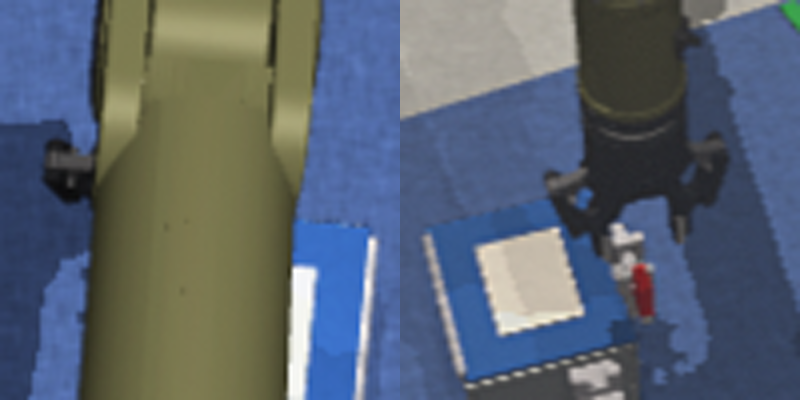

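The gripper straddles the red flag (about (645,290) in the right panel), fingers on either side. Descend and close.

Request:
jog_arm(rows="0 -0.001 -0.025 0 0 0; 0 -0.001 -0.05 0 0 0; 0 -0.001 -0.07 0 0 0; 0 -0.001 -0.07 0 0 0; 0 -0.001 -0.07 0 0 0")

```text
clock: 2.7
tcp_pos: [0.6043, -0.0129, 0.1324]
ee_rot: [0.001, 0.047, 0.999, 0.0]
ft_force: [-0.5, 0.1, 0.1]
gripper_width: 0.586
gripper_force: 0.0
```

Request:
jog_arm(rows="0 0 0 0 0 0; 0 0 0 0 0 0; 0 0 0 0 0 0; 0 0 0 0 0 0; 0 0 0 0 0 0; 0 0 0 0 0 0", grip=0.0)

```text
clock: 3.45
tcp_pos: [0.6041, -0.0133, 0.132]
ee_rot: [0.001, 0.047, 0.999, 0.0]
ft_force: [1.0, -0.3, 5.4]
gripper_width: 0.13
gripper_force: 61.3
```

Request:
jog_arm(rows="0.01 -0.001 0 0 0 0; 0.02 -0.002 0 0 0 0; 0.03 -0.003 0 0 0 0; 0.04 -0.004 0 0 0 0; 0.05 -0.005 0 0 0 0; 0.06 -0.006 0 0 0 0; 0.07 -0.007 0 0 0 0; 0.085 -0.008 0 0 0 0; 0.085 -0.008 0 0 0 0")

```text
clock: 4.58
tcp_pos: [0.6891, -0.0213, 0.1301]
ee_rot: [-0.0, 0.047, 0.999, -0.0]
ft_force: [0.4, -1.0, -1.0]
gripper_width: 0.126
gripper_force: 60.5
```

```bash
python3 - <<'E'
from h import *
from cell import eyes
s,t,psi,M=st();w=hw(-.03,.174,.15);print(s['clock'],t,w-t,1.4758-psi,s['gripper_width'],s['ft_force'])
b=eyes.snapshot('scene')['pixels'][180:280,245:345]
cv2.imwrite('pics/g2.png',cv2.resize(b,None,fx=6,fy=6,interpolation=2))
E
```

```text
4.575 [ 0.68911521 -0.0212586   0.13013222] [ 0.02584597 -0.05468246  0.01986778] -0.00027446352481752534 0.1262809711013339 [ 0.37812693 -0.99162106 -0.96233584]
```

View pics/g2.png

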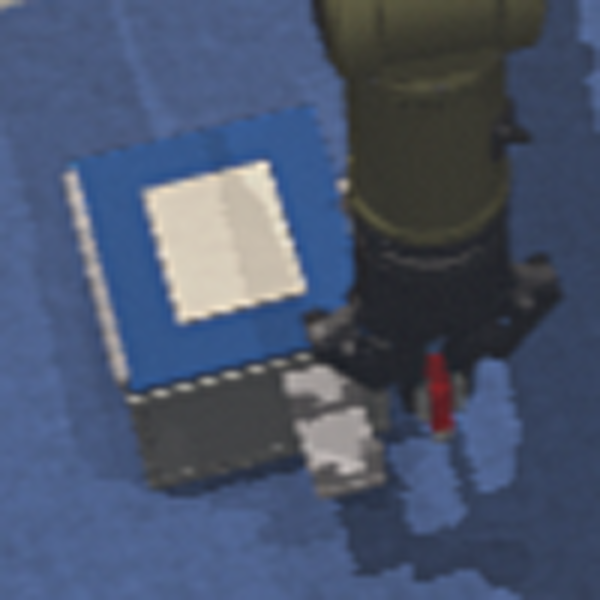

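The bar is out of the lugs, flag held at (440,395), bracket at (330,430). Raise, go out along, then across above the notches.

Request:
jog_arm(rows="0 0 0.025 0 0 0; 0.015 -0.002 0.03 0 0 0; 0.031 -0.003 0.03 0 0 0; 0.03 -0.02 0.03 0 0 0; 0.028 -0.04 0.03 0 0 0; 0.026 -0.055 0.03 0 0 0; 0.026 -0.055 0.03 0 0 0; 0.026 -0.055 0.03 0 0 0")

```text
clock: 5.62
tcp_pos: [0.7146, -0.0756, 0.1614]
ee_rot: [0.0, 0.047, 0.999, 0.001]
ft_force: [-0.8, 0.6, -0.5]
gripper_width: 0.13
gripper_force: 60.5
```

```bash
python3 - <<'E'
from h import *
from cell import eyes
s,t,psi,M=st();print(s['clock'],t,hw(-.03,.174,.1225)-t,1.4758-psi,s['ft_force'])
b=eyes.snapshot('scene')['pixels'][215:290,270:345];a=eyes.snapshot('top')['pixels'][100:175,340:415]
cv2.imwrite('pics/g3.png',np.hstack([cv2.resize(i,None,fx=5.3,fy=5.3,interpolation=2) for i in(a,b)]))
E
```

```text
5.625 [ 0.714585   -0.0755605   0.16143782] [ 0.00037618 -0.00038056 -0.03893782] -0.0004326812123507384 [-0.77540549  0.604857   -0.45929659]
```

View pics/g3.png

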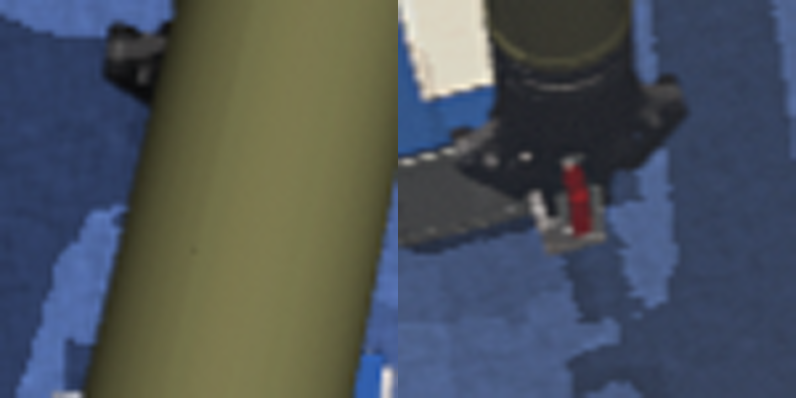

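The flag sits over the bracket (right panel (580,200)); details are hidden, so descend watching the force.

Request:
jog_arm(rows="0.001 -0.001 -0.01 0 0 0; 0.001 -0.001 -0.02 0 0 0; 0.001 -0.001 -0.026 0 0 0; 0.001 -0.001 -0.03 0 0 0; 0.001 -0.001 -0.03 0 0 0")

```text
clock: 6.35
tcp_pos: [0.7154, -0.0771, 0.1309]
ee_rot: [-0.0, 0.047, 0.999, 0.0]
ft_force: [0.3, -0.4, -0.4]
gripper_width: 0.131
gripper_force: 60.5
```

Request:
jog_arm(rows="0 0 -0.003 0 0 0; 0 0 -0.005 0 0 0; 0 0 -0.007 0 0 0; 0 0 -0.008 0 0 0; 0 0 -0.008 0 0 0")

```text
clock: 6.98
tcp_pos: [0.7156, -0.0772, 0.1233]
ee_rot: [-0.0, 0.047, 0.999, 0.0]
ft_force: [-0.8, -0.4, -0.1]
gripper_width: 0.126
gripper_force: 60.5
```

Request:
jog_arm(rows="0 0 -0.001 0 0 0; 0 0 -0.002 0 0 0; 0 0 -0.003 0 0 0; 0 0 -0.003 0 0 0")

```text
clock: 7.48
tcp_pos: [0.7159, -0.0773, 0.1224]
ee_rot: [0.001, 0.047, 0.999, 0.0]
ft_force: [-2.2, -0.0, 8.5]
gripper_width: 0.128
gripper_force: 61.9
```

Request:
jog_arm(rows="0 0 0 0 0 0; 0 0 0 0 0 0; 0 0 0 0 0 0; 0 0 0.02 0 0 0; 0 0 0.05 0 0 0; 0 0 0.1 0 0 0; 0.01 0.04 0.14 0 0 0; 0 0.1 0.14 0 0 0; -0.02 0.15 0.14 0 0 0; -0.04 0.2 0.14 0 0 0;  -0.06 0.25 0.14 0 0 0; -0.06 0.25 0.14 0 0 0", grip=0.05)

```text
clock: 8.98
tcp_pos: [0.6537, 0.1805, 0.2618]
ee_rot: [0.0, 0.042, 0.999, 0.002]
ft_force: [-0.7, -1.1, 0.1]
gripper_width: 0.587
gripper_force: 0.0
```

```bash
python3 - <<'E'
from h import *
from cell import eyes
s,t,psi,M=st();print(s['clock'],t,psi,s['ft_force'])
b=eyes.snapshot('scene')['pixels'][215:290,270:345];a=eyes.snapshot('top')['pixels'][120:195,335:410]
cv2.imwrite('pics/g4.png',np.hstack([cv2.resize(i,None,fx=5.3,fy=5.3,interpolation=2) for i in(a,b)]))
g=W([.5092,.2925,.2964],(.012,0,.052))[0]; print('grip pt',g,g-t, .2964+np.pi/2-psi)
E
```

```text
8.975 [0.65365304 0.18051389 0.26180974] 1.4861609278947416 [-0.71829998 -1.1279956   0.12595438]
grip pt [0.52067673 0.29600495 0.052     ] [-0.13297631  0.11549106 -0.20980974] 0.3810353989001549
```

View pics/g4.png

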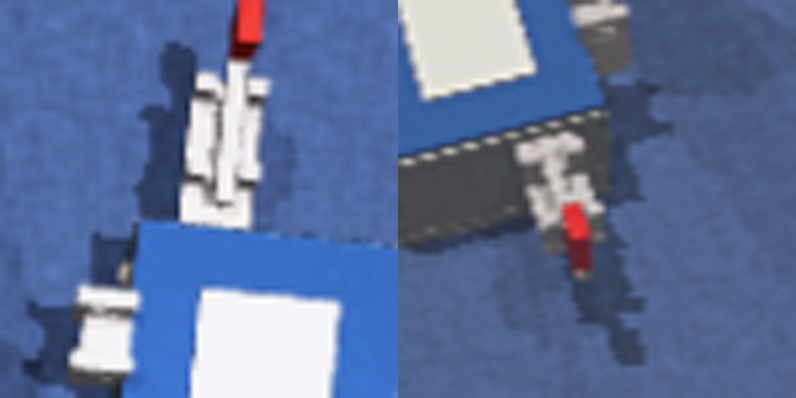

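The bar lies in both notches, flag at (248,25), clear of the hasp. Next the spatula.

Request:
jog_arm(rows="-0.03 0.03 -0.02 0 0 0.1; -0.06 0.06 -0.05 0 0 0.2; -0.1 0.09 -0.08 0 0 0.3; -0.133 0.1155 -0.1 0 0 0.381; -0.133 0.1155 -0.12 0 0 0.381; -0.133 0.1155 -0.12 0 0 0.381; -0.133 0.1155 -0.12 0 0 0.381")

```text
clock: 9.95
tcp_pos: [0.5246, 0.2867, 0.1417]
ee_rot: [0.001, -0.141, 0.99, 0.0]
ft_force: [-0.1, -0.3, 0.6]
gripper_width: 0.586
gripper_force: 0.0
```

```bash
python3 - <<'E'
from h import *
from cell import eyes
w=ray('top',(376.4,157.8),.110);c,s_=np.cos(H[2]),np.sin(H[2]);d=w[:2]-H[:2];print('free end',c*d[0]+s_*d[1],-s_*d[0]+c*d[1])
s,t,psi,M=st();g=W([.5092,.2925,.2964],(.012,0,.0333))[0]; print(s['clock'],s['joints'],'grip pt',g,g-t, .2964+np.pi/2-psi,M)
E
```

```text
free end -0.02831242055121234 0.0905639073557273
9.95 [-0.8063332   0.27173857  0.30729088  1.71174871 -0.08755978  1.16970603
  1.37808574] grip pt [0.52067673 0.29600495 0.0333    ] [-0.00388481  0.00925836 -0.10836544] 0.01355722450064234 [[-9.60263829e-01 -2.79086586e-01  2.01423058e-03]
 [-2.79086467e-01  9.60265913e-01  3.45230828e-04]
 [-2.03054626e-03 -2.30631821e-04 -9.99997912e-01]]
```

Request:
jog_arm(rows="0 0 -0.02 0 0 0; 0 0 -0.02 0 0 0; 0 0 -0.02 0 0 0")

```text
clock: 10.32
tcp_pos: [0.5237, 0.288, 0.1215]
ee_rot: [0.001, -0.142, 0.99, 0.0]
ft_force: [0.9, -0.1, 0.0]
gripper_width: 0.584
gripper_force: 0.0
```

```bash
python3 - <<'E'
from h import *
s,t,psi,M=st();g=W([.5092,.2925,.2964],(.012,0,.0333))[0]; print(g-t, .2964+np.pi/2-psi)
E
```

```text
[-0.00298377  0.00797015 -0.08821683] 0.011364263584799028
```

Request:
jog_arm(rows="-0.003 0.008 -0.02 0 0 0.011; -0.003 0.008 -0.03 0 0 0.011; -0.003 0.008 -0.03 0 0 0.011")

```text
clock: 10.7
tcp_pos: [0.5185, 0.296, 0.0887]
ee_rot: [-0.001, -0.148, 0.989, -0.001]
ft_force: [0.2, 0.0, 0.8]
gripper_width: 0.585
gripper_force: 0.0
```

```bash
python3 - <<'E'
from h import *
from cell import eyes
s,t,psi,M=st();g=W([.5092,.2925,.2964],(.012,0,.0333))[0]; print(g-t, .2964+np.pi/2-psi)
b=eyes.snapshot('scene')['pixels'][150:225,345:420]
cv2.imwrite('pics/g5.png',cv2.resize(b,None,fx=7,fy=7,interpolation=2))
E
```

```text
[ 2.21113361e-03  4.85691613e-05 -5.53587053e-02] -0.0014608399115991766
```

View pics/g5.png

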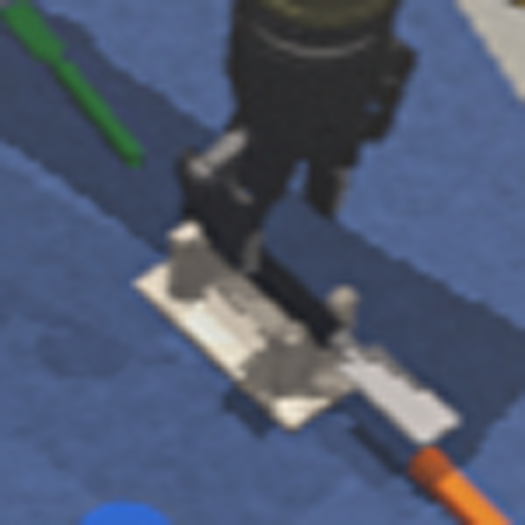

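The fingers straddle the black handle between the uprights (around (255,265)). Descend, grip, lift.

Request:
jog_arm(rows="0.002 0 -0.02 0 0 0; 0.002 0 -0.04 0 0 0; 0.002 0 -0.055 0 0 0; 0.002 0 -0.055 0 0 0; 0.002 0 -0.055 0 0 0")

```text
clock: 11.38
tcp_pos: [0.5219, 0.2964, 0.0356]
ee_rot: [0.0, -0.148, 0.989, 0.0]
ft_force: [0.1, -0.3, 0.7]
gripper_width: 0.583
gripper_force: 0.0
```

Request:
jog_arm(rows="0 0 0 0 0 0; 0 0 0 0 0 0; 0 0 0 0 0 0; 0 0 0 0 0 0; 0 0 0 0 0 0; 0 0 0 0 0 0", grip=0.0)

```text
clock: 12.12
tcp_pos: [0.5221, 0.2967, 0.0362]
ee_rot: [0.001, -0.148, 0.989, 0.0]
ft_force: [0.1, 0.7, 5.6]
gripper_width: 0.151
gripper_force: 60.1
```

```bash
python3 - <<'E'
from h import *
s,t,psi,M=st();g=W([.5092,.2925,.2964],(.012,0,.0333))[0]; print(t,psi,g-t, .2964+np.pi/2-psi,s['gripper_width'],s['ft_force'])
for q in [(-.23,-.052,.16),(-.23,-.052,.0763),(-.055-.118,-.052,.0763)]: print(hw(*q))
E
```

```text
[0.52214728 0.29669417 0.03616753] 1.8680149229386933 [-0.00147055 -0.00068922 -0.00286753] -0.000818596143796757 0.15111485164493102 [0.14687133 0.65546287 5.63064734]
[0.50895248 0.14459559 0.16      ]
[0.50895248 0.14459559 0.0763    ]
[0.50354541 0.08785263 0.0763    ]
```

Request:
jog_arm(rows="0 0 0.02 0 0 0; 0 0 0.05 0 0 0; 0 0 0.1 0 0 0; 0 0 0.14 0 0 0; 0 0 0.16 0 0 -0.1; 0 -0.01 0.16 0 0 -0.25; 0 -0.02 0.16 0 0 -0.4; 0 -0.03 0.16 0 0 -0.55; 0 -0.04 0.16 0 0 -0.7; 0 -0.05 0.16 0 0 -0.85; 0 -0.06 0.16 0 0 -1.0; 0 -0.06 0.16 0 0 -1.0")

```text
clock: 13.62
tcp_pos: [0.5217, 0.2353, 0.196]
ee_rot: [0.0, 0.344, 0.939, 0.0]
ft_force: [0.0, 0.2, -0.7]
gripper_width: 0.151
gripper_force: 59.3
```

Request:
jog_arm(rows="0 -0.01 0 0 0 -0.15; 0 -0.02 0 0 0 -0.3; 0 -0.03 0 0 0 -0.45; 0 -0.04 0 0 0 -0.6; 0 -0.05 0 0 0 -0.75; 0 -0.06 0 0 0 -0.9; 0 -0.07 0 0 0 -0.96; 0 -0.07 0 0 0 -0.96; 0 -0.07 0 0 0 -0.96")

```text
clock: 14.75
tcp_pos: [0.5215, 0.1672, 0.1955]
ee_rot: [-0.0, 0.738, 0.675, 0.0]
ft_force: [0.4, -0.0, -0.9]
gripper_width: 0.151
gripper_force: 59.3
```

```bash
cat >> h.py <<'E'
def rep(*targets): # housing tip x,y,z
    s,t,psi,M=st(); np.set_printoptions(precision=4,suppress=True)
    print(round(s['clock'],2),t,'joints',s['joints'],'ft',s['ft_force'],s['gripper_width'],'dyaw',H[2]+np.pi/2-psi,M[:,2])
    for q in targets: print(q,hw(q[0]-.1164,q[1],q[2]-.0158)-t)
E
python3 - <<'E'
from h import *
from cell import eyes
rep((-.1,-.052,.095),(-.055,-.052,.095))
a=eyes.snapshot('top')['pixels'][120:220,290:390];b=eyes.snapshot('scene')['pixels'][150:250,280:380]
cv2.imwrite('pics/g6.png',np.hstack([cv2.resize(i,None,fx=4,fy=4,interpolation=2) for i in(a,b)]))
E
```

```text
14.75 [0.5215 0.1672 0.1955] joints [-0.8766  0.1302  0.5652  1.7758 -0.0737  1.2562 -0.3813] ft [ 0.4083 -0.0038 -0.9316] 0.15117120539598378 dyaw -0.006078804806600058 [ 0.0001  0.0006 -1.    ]
(-0.1, -0.052, 0.095) [-0.0138 -0.0362 -0.1163]
(-0.055, -0.052, 0.095) [-0.0181 -0.081  -0.1163]
```

Request:
jog_arm(rows="-0.014 0 -0.03 0 0 -0.006; -0.014 -0.01 -0.06 0 0 -0.006; -0.014 -0.015 -0.09 0 0 -0.006; -0.014 -0.025 -0.116 0 0 -0.006; -0.014 -0.036 -0.116 0 0 -0.006; -0.014 -0.036 -0.116 0 0 -0.006; -0.014 -0.036 -0.116 0 0 -0.006")

```text
clock: 15.72
tcp_pos: [0.5087, 0.1311, 0.0808]
ee_rot: [0.0, 0.741, 0.672, 0.001]
ft_force: [-0.0, 0.2, -0.8]
gripper_width: 0.146
gripper_force: 59.4
```

```bash
python3 - <<'E'
from h import *
from cell import eyes
rep((-.1,-.052,.095),(-.055,-.052,.095))
u=proj('scene',[hw(-.1,-.052,.095)])[0];v=proj('top',[hw(-.1,-.052,.095)])[0]
k=5
def crop(n,u):
    i=eyes.snapshot(n)['pixels']; x,y=int(u[0])-32,int(u[1])-40
    print(n,x,y,(u-[x,y]+.5)*6-.5)
    return cv2.resize(i[y:y+80,x:x+66],None,fx=6,fy=6,interpolation=2)
cv2.imwrite('pics/g7.png',np.hstack([crop('top',v),crop('scene',u)]))
E
```

```text
15.72 [0.5087 0.1311 0.0808] joints [-0.8241  0.2029  0.576   1.9536 -0.1303  1.0182 -0.2867] ft [-0.0168  0.2144 -0.8085] 0.14614385285222517 dyaw 0.0026001963860895344 [ 0.0024  0.0015 -1.    ]
(-0.1, -0.052, 0.095) [-0.001  -0.     -0.0016]
(-0.055, -0.052, 0.095) [-0.0053 -0.0448 -0.0016]
top 312 167 [195.3804 247.6737]
scene 275 163 [194.8194 243.0796]
```

View pics/g7.png

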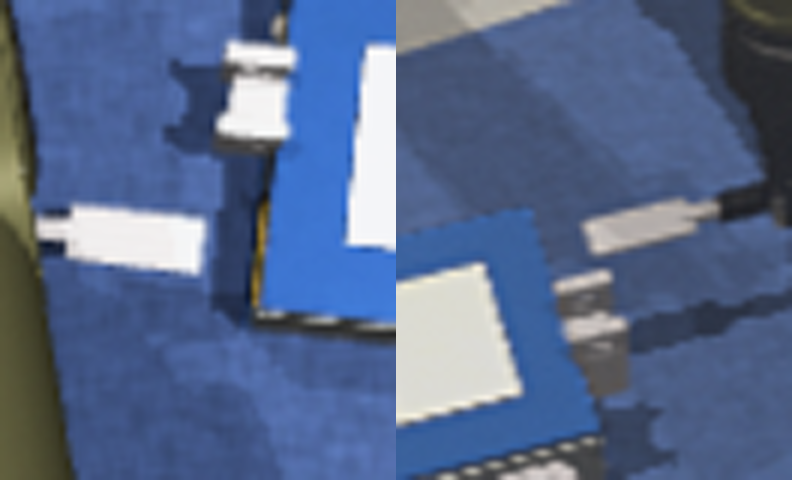

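The tip's edge centre is at (203,245) in the top panel and (590,236) in the scene panel, hasp above/below it and clear. Triangulate it.

```bash
python3 - <<'E'
from h import *
uv={'top':np.array([345.42,207.42]),'scene':np.array([306.92,201.92])}
r=least_squares(lambda p:np.concatenate([proj(n,[hw(*p)])[0]-uv[n] for n in uv]),[-.1,-.052,.095]);print(r.x,r.fun)
E
```

```text
[-0.09795433 -0.05110334  0.10367646] [-0.36086176 -0.1207874  -0.47959252  0.02796691]
```

Kinematics says tip z 96.6 mm; triangulation (coarse) a little higher. Lower 2 mm and insert gently, watching force.

Request:
jog_arm(rows="-0.001 0 -0.002 0 0 0.002; -0.002 -0.01 -0.002 0 0 0.002; -0.003 -0.018 -0.002 0 0 0.002; -0.003 -0.024 -0.002 0 0 0.002; -0.004 -0.03 -0.002 0 0 0.002;  -0.004 -0.034 -0.002 0 0 0.002; -0.004 -0.034 -0.002 0 0 0.002")

```text
clock: 16.7
tcp_pos: [0.5037, 0.096, 0.0774]
ee_rot: [0.0, 0.74, 0.672, 0.0]
ft_force: [-0.8, -0.2, -0.5]
gripper_width: 0.147
gripper_force: 59.4
```

```bash
python3 - <<'E'
from h import *
rep((-.055,-.052,.095))
E
```

```text
16.7 [0.5037 0.096  0.0774] joints [-0.7881  0.1828  0.5985  1.9842 -0.1213  1.009  -0.2291] ft [-0.7785 -0.2058 -0.5047] 0.1473208474522674 dyaw 0.0015012132636270659 [ 0.0002 -0.     -1.    ]
(-0.055, -0.052, 0.095) [-0.0003 -0.0097  0.0018]
```

Request:
jog_arm(rows="0 -0.004 0.001 0 0 0; -0.001 -0.008 0.001 0 0 0; -0.001 -0.012 0.001 0 0 0; -0.001 -0.014 0.001 0 0 0; -0.001 -0.014 0.001 0 0 0")

```text
clock: 17.32
tcp_pos: [0.5026, 0.0821, 0.0784]
ee_rot: [0.0, 0.74, 0.672, 0.0]
ft_force: [-0.2, 0.1, -0.7]
gripper_width: 0.15
gripper_force: 59.4
```

```bash
python3 - <<'E'
from h import *
from cell import eyes
rep((-.055,-.052,.095))
for n in('top','scene'):
    cv2.imwrite(f'pics/ins_{n}.png',eyes.snapshot(n)['pixels'])
# red-free check: blade whiteness along its axis, top view
i=cv2.imread('pics/ins_top.png');
for x in range(-100,-60,4):
    u=proj('top',[hw(x/1000,-.052,.096)])[0].round().astype(int); print(x,i[u[1],u[0]],end=' ')
E
```

```text
17.32 [0.5026 0.0821 0.0784] joints [-0.7732  0.1741  0.6084  1.9916 -0.1172  1.0097 -0.2058] ft [-0.1971  0.0704 -0.6998] 0.14982746142388603 dyaw 0.0013532688200725146 [ 0.0001 -0.     -1.    ]
(-0.055, -0.052, 0.095) [0.0008 0.0041 0.0008]
-100 [233 233 236] -96 [239 238 241] -92 [239 238 241] -88 [239 239 241] -84 [239 239 242] -80 [238 238 241] -76 [239 238 241] -72 [162 160 163] -68 [182 108  71] -64 [205 115  61]
```

The blade runs unbroken to the wall and vanishes under the blue lid with no contact force: it's in the slot. Now compute the prying arc.

```bash
python3 - <<'E'
import numpy as np
r=.121
for th in np.arange(0,1.86,.08):
    dx=r*(1-np.cos(th)); dz=.003+r*np.sin(th); print(round(th,2),f"{-.0949*dx:.3f} {-.9955*dx:.3f} {dz:.3f}")
E
```

```text
0.0 -0.000 -0.000 0.003
0.08 -0.000 -0.000 0.013
0.16 -0.000 -0.002 0.022
0.24 -0.000 -0.003 0.032
0.32 -0.001 -0.006 0.041
0.4 -0.001 -0.010 0.050
0.48 -0.001 -0.014 0.059
0.56 -0.002 -0.018 0.067
0.64 -0.002 -0.024 0.075
0.72 -0.003 -0.030 0.083
0.8 -0.003 -0.037 0.090
0.88 -0.004 -0.044 0.096
0.96 -0.005 -0.051 0.102
1.04 -0.006 -0.059 0.107
1.12 -0.006 -0.068 0.112
1.2 -0.007 -0.077 0.116
1.28 -0.008 -0.086 0.119
1.36 -0.009 -0.095 0.121
1.44 -0.010 -0.105 0.123
1.52 -0.011 -0.114 0.124
1.6 -0.012 -0.124 0.124
1.68 -0.013 -0.134 0.123
1.76 -0.014 -0.143 0.122
1.84 -0.015 -0.152 0.120
```

Request:
jog_arm(rows="0 0 0.003 0 0 0; 0 0 0.008 0 0 0; 0 0 0.013 0 0 0; 0 -0.001 0.018 0 0 0; 0 -0.002 0.022 0 0 0; 0 -0.002 0.022 0 0 0")

```text
clock: 18.18
tcp_pos: [0.5029, 0.0805, 0.1008]
ee_rot: [0.0, 0.74, 0.672, 0.0]
ft_force: [0.6, 1.6, -2.5]
gripper_width: 0.149
gripper_force: 59.2
```

```bash
cat > lid.py <<'E'
from h import *
from cell import eyes
def lidcorners(th,):
    # top surface corner points at lip / hinge
    P=[]
    for r,y in((.14,.078),(.14,-.078),(0,-.078),(0,.078)):
        P.append(hw(.07-r*np.cos(th)+.008*np.sin(th),y,.1+r*np.sin(th)+.008*np.cos(th)))
    return P
def score():
    i=eyes.snapshot('scene')['pixels']; hsv=cv2.cvtColor(i,cv2.COLOR_BGR2HSV)
    white=cv2.inRange(hsv,(0,0,130),(40,60,255))
    j=i.astype(int)
    blue=((j[...,0]>110)&(j[...,2]<70)&(j[...,0]-j[...,2]>80)).astype(np.uint8)
    out=[]
    for th in np.arange(0,1.91,.05):
        m=np.zeros(blue.shape,np.uint8); cv2.fillConvexPoly(m,proj('scene',lidcorners(th)).round().astype(np.int32),1)
        out.append(((m&blue).sum()/((m|blue)[150:280,230:340].sum()),th))
    return sorted(out)[::-1][:3],i
E
python3 - <<'E'
from lid import *
rep(); s,i=score(); print(s); cv2.imwrite('pics/l1.png',i)
E
```

```text
18.18 [0.5029 0.0805 0.1008] joints [-0.7799  0.1411  0.613   1.9721 -0.0936  1.0548 -0.2213] ft [ 0.5915  1.638  -2.4656] 0.14945057673430398 dyaw 0.0009364707656488308 [ 0.0008  0.0005 -1.    ]
[(np.float64(0.5857385398981324), np.float64(0.15000000000000002)), (np.float64(0.573170731707317), np.float64(0.2)), (np.float64(0.5686164229471317), np.float64(0.1))]
```

The force (about -2 N) and the image fit (lid about 0.15 rad) agree: the lid is lifting. Continue the arc.

Request:
jog_arm(rows="0 -0.001 0.01 0 0 0; -0.001 -0.004 0.019 0 0 0; -0.001 -0.008 0.028 0 0 0; -0.001 -0.012 0.037 0 0 0; -0.002 -0.016 0.045 0 0 0; -0.002 -0.022 0.053 0 0 0; -0.003 -0.028 0.061 0 0 0; -0.003 -0.035 0.068 0 0 0; -0.003 -0.035 0.068 0 0 0")

```text
clock: 19.35
tcp_pos: [0.5, 0.044, 0.169]
ee_rot: [0.001, 0.741, 0.672, 0.0]
ft_force: [-0.1, 0.3, -0.7]
gripper_width: 0.149
gripper_force: 59.3
```

```bash
python3 - <<'E'
from lid import *
rep(); s,i=score(); print(s); cv2.imwrite('pics/l2.png',i)
E
```

```text
19.35 [0.5   0.044 0.169] joints [-0.7636  0.0392  0.6419  1.9153 -0.0245  1.1942 -0.2104] ft [-0.0883  0.2694 -0.7247] 0.14938157092210566 dyaw 0.0023519810009063197 [ 0.001  -0.0006 -1.    ]
[(np.float64(0.07526881720430108), np.float64(0.8)), (np.float64(0.07172131147540983), np.float64(0.75)), (np.float64(0.06981382978723404), np.float64(0.7000000000000001))]
```

Request:
jog_arm(rows="-0.001 -0.007 0.006 0 0 0; -0.002 -0.014 0.012 0 0 0; -0.003 -0.022 0.017 0 0 0; -0.003 -0.031 0.022 0 0 0; -0.004 -0.04 0.026 0 0 0; -0.005 -0.049 0.029 0 0 0; -0.006 -0.058 0.031 0 0 0; -0.006 -0.058 0.031 0 0 0")

```text
clock: 20.4
tcp_pos: [0.4937, -0.014, 0.1996]
ee_rot: [0.0, 0.741, 0.672, -0.0]
ft_force: [-0.1, -0.1, -1.0]
gripper_width: 0.146
gripper_force: 59.3
```

```bash
cat >> lid.py <<'E'
def score2():
    # edges: compare image difference with pre-lift picture to find changed region; fit lid silhouette in both views
    res={}
    for n in('scene','top'):
        i=eyes.snapshot(n)['pixels']; j=i.astype(int)
        blue=((j[...,0]-j[...,2]>45)&(j[...,0]>60)).astype(np.uint8)
        # mat also bluish: use saturation
        hsv=cv2.cvtColor(i,cv2.COLOR_BGR2HSV); blue=cv2.inRange(hsv,(100,185,30),(120,255,255))
        c=proj(n,[hw(.07,0,.15)])[0].astype(int)
        ys,xs=np.nonzero(blue[c[1]-60:c[1]+60,c[0]-60:c[0]+60])
        res[n]=(i,len(xs),None if not len(xs) else (xs.min()+c[0]-60,xs.max()+c[0]-60,ys.min()+c[1]-60,ys.max()+c[1]-60))
        for th in(.8,1.2,1.4,1.6,1.75,1.9): print(n,th,proj(n,lidcorners(th)).round().astype(int).tolist())
        print(n,res[n][1:])
        cv2.imwrite(f'pics/l_{n}.png',i)
E
python3 - <<'E'
from lid import *
rep(); score2(); print(score()[0])
E
```

```text
20.4 [ 0.4937 -0.014   0.1996] joints [-0.7139 -0.0144  0.6895  1.8941  0.0103  1.2581 -0.1252] ft [-0.117  -0.1217 -1.0196] 0.14635830525953028 dyaw 0.002601268800523568 [ 0.0005 -0.0006 -1.    ]
scene 0.8 [[292, 221], [280, 182], [254, 207], [264, 246]]
scene 1.2 [[276, 220], [264, 180], [254, 208], [264, 247]]
scene 1.4 [[266, 221], [256, 181], [254, 208], [264, 247]]
scene 1.6 [[257, 223], [247, 183], [254, 209], [264, 247]]
scene 1.75 [[250, 226], [240, 185], [254, 209], [264, 247]]
scene 1.9 [[244, 229], [234, 188], [254, 209], [264, 248]]
scene (0, None)
top 0.8 [[383, 155], [376, 217], [409, 224], [414, 167]]
top 1.2 [[404, 155], [398, 219], [410, 224], [415, 167]]
top 1.4 [[416, 156], [410, 220], [410, 225], [415, 167]]
top 1.6 [[427, 157], [422, 221], [410, 225], [415, 167]]
top 1.75 [[436, 158], [430, 222], [409, 225], [415, 167]]
top 1.9 [[443, 159], [438, 223], [409, 225], [414, 167]]
top (5, (np.int64(410), np.int64(414), np.int64(169), np.int64(215)))
[(np.float64(0.08221797323135756), np.float64(1.35)), (np.float64(0.06414473684210527), np.float64(1.3)), (np.float64(0.049204052098408106), np.float64(1.25))]
```

Request:
jog_arm(rows="-0.001 -0.009 0.002 0 0 0; -0.002 -0.018 0.003 0 0 0; -0.003 -0.028 0.003 0 0 0; -0.004 -0.037 0.002 0 0 0; -0.005 -0.046 0.001 0 0 0; -0.005 -0.054 -0.001 0 0 0; -0.006 -0.06 -0.002 0 0 0; -0.006 -0.06 -0.002 0 0 0")

```text
clock: 21.55
tcp_pos: [0.4874, -0.0734, 0.1972]
ee_rot: [0.0, 0.741, 0.672, -0.0]
ft_force: [-0.5, -0.2, -1.4]
gripper_width: 0.152
gripper_force: 59.3
```

```bash
python3 - <<'E'
from lid import *
rep(); score2(); print(score()[0])
i=cv2.imread('pics/l_top.png')
for v in(200,210): print([i[v,u].tolist() for u in range(404,444,3)])
E
```

```text
21.55 [ 0.4874 -0.0734  0.1972] joints [-0.6551 -0.0172  0.7515  1.9004  0.013   1.254  -0.0046] ft [-0.5068 -0.1884 -1.4088] 0.15228169441808923 dyaw 0.0018788960126870091 [-0.0003 -0.0005 -1.    ]
scene 0.8 [[292, 221], [280, 182], [254, 207], [264, 246]]
scene 1.2 [[276, 220], [264, 180], [254, 208], [264, 247]]
scene 1.4 [[266, 221], [256, 181], [254, 208], [264, 247]]
scene 1.6 [[257, 223], [247, 183], [254, 209], [264, 247]]
scene 1.75 [[250, 226], [240, 185], [254, 209], [264, 247]]
scene 1.9 [[244, 229], [234, 188], [254, 209], [264, 248]]
scene (0, None)
top 0.8 [[383, 155], [376, 217], [409, 224], [414, 167]]
top 1.2 [[404, 155], [398, 219], [410, 224], [415, 167]]
top 1.4 [[416, 156], [410, 220], [410, 225], [415, 167]]
top 1.6 [[427, 157], [422, 221], [410, 225], [415, 167]]
top 1.75 [[436, 158], [430, 222], [409, 225], [415, 167]]
top 1.9 [[443, 159], [438, 223], [409, 225], [414, 167]]
top (0, None)
[(np.float64(0.07388316151202749), np.float64(1.85)), (np.float64(0.07218045112781955), np.float64(1.9000000000000001)), (np.float64(0.0), np.float64(1.8))]
[[77, 118, 121], [77, 117, 119], [76, 116, 118], [76, 115, 118], [75, 116, 117], [77, 118, 120], [79, 122, 123], [79, 120, 122], [78, 119, 122], [82, 124, 126], [82, 124, 126], [140, 95, 73], [152, 92, 64], [165, 105, 80]]
[[76, 115, 118], [77, 118, 119], [78, 118, 120], [77, 118, 120], [77, 117, 119], [75, 113, 116], [71, 109, 111], [57, 86, 89], [119, 163, 167], [118, 163, 167], [115, 159, 163], [166, 96, 55], [145, 91, 69], [165, 107, 80]]
```

Request:
jog_arm(rows="0.002 0.02 0 0 0 0; 0.004 0.05 0 0 0 0; 0.01 0.1 0 0 0 0; 0.014 0.15 0 0 0 0; 0.02 0.2 0 0 0 0; 0.02 0.25 0 0 0 0; 0.02 0.25 0 0 0 0")

```text
clock: 22.58
tcp_pos: [0.5065, 0.1829, 0.1968]
ee_rot: [-0.0, 0.737, 0.676, -0.0]
ft_force: [-0.6, -0.1, -1.1]
gripper_width: 0.151
gripper_force: 59.3
```

```bash
python3 - <<'E'
from lid import *
rep(); i=eyes.snapshot('top')['pixels']; cv2.imwrite('pics/r_top.png',i)
for v in(175,190,205): print(v,[i[v,u].tolist() for u in range(400,452,3)])
k=eyes.snapshot('scene')['pixels']; cv2.imwrite('pics/r_scene.png',k)
# NCC of predicted lid outline vs edges
for n,im in(('top',i),('scene',k)):
    e=cv2.GaussianBlur(cv2.Canny(im,60,140),(0,0),1.).astype(float); o=[]
    for th in np.arange(0,1.93,.05):
        m=np.zeros(e.shape,np.uint8); P=proj(n,lidcorners(th)); cv2.polylines(m,[np.round(P[[3,0,1,2]]).astype(np.int32)],False,1)
        o.append((round(e[m>0].mean(),1),round(th,2)))
    print(n,sorted(o)[::-1][:4])
E
```

```text
22.57 [0.5065 0.1829 0.1968] joints [-0.8867  0.1061  0.5281  1.7935 -0.0567  1.2573 -0.4308] ft [-0.5564 -0.1016 -1.0787] 0.15100257915031787 dyaw -0.007820538602782381 [-0.0006  0.0004 -1.    ]
175 [[84, 85, 84], [81, 83, 81], [42, 42, 42], [48, 49, 48], [136, 119, 114], [74, 40, 22], [75, 41, 23], [76, 41, 23], [77, 42, 23], [77, 41, 22], [78, 42, 23], [78, 41, 23], [77, 41, 22], [126, 68, 36], [154, 92, 63], [166, 107, 80], [163, 105, 79], [157, 101, 76]]
190 [[109, 110, 109], [85, 86, 85], [45, 45, 44], [139, 141, 142], [75, 40, 22], [77, 41, 23], [77, 41, 23], [78, 42, 23], [77, 42, 22], [77, 42, 23], [78, 42, 23], [78, 42, 23], [78, 42, 23], [178, 98, 52], [172, 111, 84], [157, 102, 77], [166, 105, 80], [167, 109, 83]]
205 [[111, 112, 109], [49, 49, 49], [42, 43, 42], [174, 166, 165], [78, 42, 24], [78, 42, 23], [80, 43, 24], [79, 42, 23], [79, 42, 23], [78, 42, 23], [79, 42, 23], [77, 41, 23], [71, 38, 21], [152, 85, 50], [148, 94, 70], [172, 111, 84], [160, 102, 77], [166, 107, 80]]
top [(np.float64(90.0), np.float64(0.0)), (np.float64(88.2), np.float64(1.85)), (np.float64(86.1), np.float64(0.1)), (np.float64(86.1), np.float64(0.05))]
scene [(np.float64(90.9), np.float64(0.0)), (np.float64(85.1), np.float64(0.05)), (np.float64(84.7), np.float64(1.85)), (np.float64(77.5), np.float64(0.1))]
```

Lid stands open at about 1.85 rad. Return the spatula.

Request:
jog_arm(rows="0 0.01 0 0 0 0.15; 0 0.02 0 0 0 0.3; 0 0.03 0 0 0 0.45; 0 0.04 0 0 0 0.6; 0 0.05 0 0 0 0.75; 0.005 0.06 0 0 0 0.9; 0.01 0.07 0 0 0 1.0; 0.01 0.07 0 0 0 1.0")

```text
clock: 23.68
tcp_pos: [0.5181, 0.2463, 0.1974]
ee_rot: [0.0, 0.328, 0.945, -0.0]
ft_force: [-0.8, 0.7, -1.1]
gripper_width: 0.151
gripper_force: 59.3
```

Request:
jog_arm(rows="0 0.01 0 0 0 0.15; 0 0.02 0 0 0 0.3; 0 0.03 0 0 0 0.45; 0.002 0.04 0 0 0 0.6; 0.004 0.044 0 0 0 0.75; 0.006 0.044 0 0 0 0.9; 0.006 0.044 0 0 0 0.955; 0.006 0.044 0 0 0 0.955; 0.006 0.044 0 0 0 0.955")

```text
clock: 24.8
tcp_pos: [0.5237, 0.2904, 0.1974]
ee_rot: [0.0, -0.142, 0.99, -0.0]
ft_force: [0.2, -0.2, -1.1]
gripper_width: 0.149
gripper_force: 59.3
```

```bash
python3 - <<'E'
from h import *
from cell import eyes
s,t,psi,M=st(); print(t,np.array([.5221,.2967,.0362])-t,1.868-psi,M[:,2])
# blade tip in scene & top: white pixels near prediction, kinematic tip
d=np.array([np.cos(psi-np.pi/2),np.sin(psi-np.pi/2)])
for n in('top','scene'):
    i=eyes.snapshot(n)['pixels']
    for l in (.085,.095,.105,.112,.116,.120,.125,.13):
        P=np.r_[t[:2]+d*l,t[2]+.0158+.0015]; u=proj(n,[P])[0]; v=u.round().astype(int)
        col=i[v[1]-6:v[1]+7,v[0],2] if n=='scene' else i[v[1],v[0]-6:v[0]+7,2]
        print(n,l,u.round(1),col.tolist())
E
```

```text
[0.52374108 0.29043894 0.19742945] [-0.00164108  0.00626106 -0.16122945] 0.011800053299056534 [ 5.46775236e-05 -1.94875043e-04 -9.99999980e-01]
top 0.085 [225.4 157.8] [36, 23, 19, 16, 17, 122, 214, 234, 237, 237, 236, 238, 226]
top 0.095 [224.4 153.9] [22, 17, 17, 16, 194, 235, 238, 236, 238, 237, 236, 237, 228]
top 0.105 [223.4 150.1] [20, 17, 16, 199, 234, 238, 238, 237, 237, 236, 236, 237, 236]
top 0.112 [222.7 147.5] [16, 80, 223, 237, 238, 239, 237, 237, 237, 237, 237, 227, 237]
top 0.116 [222.3 146. ] [15, 36, 80, 138, 151, 186, 196, 231, 238, 237, 237, 238, 236]
top 0.12 [221.9 144.4] [33, 69, 76, 77, 77, 77, 81, 83, 97, 109, 126, 202, 233]
top 0.125 [221.5 142.5] [33, 60, 76, 75, 76, 78, 77, 80, 86, 90, 89, 88, 220]
top 0.13 [221.  140.6] [73, 81, 84, 79, 79, 80, 79, 77, 74, 78, 80, 101, 229]
scene 0.085 [405.4 178.2] [82, 98, 121, 123, 132, 193, 197, 196, 197, 183, 121, 84, 78]
scene 0.095 [407.6 180.1] [83, 92, 111, 128, 195, 198, 196, 195, 197, 197, 171, 117, 81]
scene 0.105 [409.8 182. ] [79, 89, 127, 194, 199, 196, 196, 198, 201, 183, 99, 80, 83]
scene 0.112 [411.3 183.4] [81, 104, 170, 198, 197, 198, 201, 181, 133, 83, 79, 84, 84]
scene 0.116 [412.2 184.2] [83, 108, 176, 199, 202, 201, 135, 87, 77, 82, 83, 83, 84]
scene 0.12 [413.1 184.9] [80, 127, 189, 203, 186, 98, 78, 81, 82, 80, 84, 83, 84]
scene 0.125 [414.2 185.9] [86, 148, 175, 133, 85, 82, 85, 83, 81, 82, 82, 83, 82]
scene 0.13 [415.4 186.9] [89, 105, 86, 82, 83, 85, 85, 83, 83, 83, 83, 83, 81]
```

The blade matches its predicted place, so it hasn't slipped. Align and lower.

Request:
jog_arm(rows="-0.002 0.006 -0.03 0 0 0.012; -0.002 0.006 -0.07 0 0 0.012; -0.002 0.006 -0.1 0 0 0.012; -0.002 0.006 -0.13 0 0 0.012; -0.002 0.006 -0.13 0 0 0.012")

```text
clock: 25.52
tcp_pos: [0.5197, 0.2961, 0.0649]
ee_rot: [-0.002, -0.149, 0.989, -0.001]
ft_force: [-0.0, 0.2, -1.6]
gripper_width: 0.15
gripper_force: 59.3
```

```bash
python3 - <<'E'
from h import *
s,t,psi,M=st(); print(np.array([.5221,.2967,.0362])-t,1.868-psi,s['ft_force'])
E
```

```text
[ 0.00242637  0.00056426 -0.02868569] -0.0025160505893526697 [-3.47320655e-04  1.61273683e-01 -1.63681688e+00]
```

Request:
jog_arm(rows="0.002 0 -0.01 0 0 0; 0.002 0 -0.018 0 0 0; 0.002 0 -0.024 0 0 0; 0.002 0 -0.028 0 0 0; 0.002 0 -0.029 0 0 0; 0.002 0 -0.029 0 0 0")

```text
clock: 26.28
tcp_pos: [0.5237, 0.2974, 0.0385]
ee_rot: [0.0, -0.15, 0.989, 0.0]
ft_force: [0.3, -0.7, 0.3]
gripper_width: 0.152
gripper_force: 59.3
```

```bash
python3 - <<'E'
from h import *
s,t,psi,M=st(); print(np.array([.5221,.2967,.0362])-t,1.868-psi,s['ft_force'])
E
```

```text
[-0.00160773 -0.00067828 -0.00227378] -0.00302116007081632 [ 0.33367073 -0.69282455  0.31780797]
```

Request:
jog_arm(rows="-0.001 0 -0.001 0 0 0; -0.001 0 -0.002 0 0 0; -0.001 0 -0.003 0 0 0; -0.001 0 -0.003 0 0 0")

```text
clock: 26.78
tcp_pos: [0.5226, 0.2974, 0.0362]
ee_rot: [-0.0, -0.15, 0.989, 0.0]
ft_force: [-2.1, -1.9, 5.1]
gripper_width: 0.152
gripper_force: 60.2
```

Request:
jog_arm(rows="0 0 0 0 0 0; 0 0 0 0 0 0; 0 0 0 0 0 0; 0 0 0 0 0 0; 0 0 0.02 0 0 0; 0 0 0.05 0 0 0; 0 0 0.1 0 0 0; 0 0 0.14 0 0 0; -0.03 0.06 0.16 0 0 0; -0.06 0.12 0.16 0 0 0; -0.1 0.18 0.16 0 0 0; -0.1 0.18 0.16 0 0 0", grip=0.05)

```text
clock: 28.28
tcp_pos: [0.4185, 0.4822, 0.1968]
ee_rot: [-0.0, -0.153, 0.988, 0.002]
ft_force: [-0.5, -0.3, 0.6]
gripper_width: 0.585
gripper_force: 0.0
```

```bash
python3 - <<'E'
from lid import *
im={n:eyes.snapshot(n)['pixels'] for n in('top','scene')}
o={n:cv2.imread(f'pics/{n}0.png') for n in im}
for n in im:
    cv2.imwrite(f'pics/f_{n}.png',im[n])
    # rest+spatula patch and bystanders compared with the start picture
    for k,P,h in(('rest',(.545,.303,.05),38),('jar',(.645,.153,.04),14),('bottle',(.6315,-.369,.05),14),('beaker',(.46,-.393,.04),14)):
        u=proj(n,[P])[0].astype(int); a=o[n][u[1]-h:u[1]+h,u[0]-h:u[0]+h].astype(np.float32).mean(2);b=im[n][u[1]-h:u[1]+h,u[0]-h:u[0]+h].astype(np.float32).mean(2)
        print(n,k,'mean diff',abs(a-b).mean().round(1),'shift',np.round(cv2.phaseCorrelate(a,b)[0],2))
# black handle axis & tip in the top view
for nm,i in(('before',o['top']),('after',im['top'])):
    m=(i.max(2)<60)[175:232,225:270]; c,l,s,ce=cv2.connectedComponentsWithStats(m.astype(np.uint8)); k=1+s[1:,4].argmax()
    y,x=np.nonzero(l==k); print(nm,s[k],ce[k]+[225,175],cv2.fitLine(np.c_[x,y].astype(np.float32),2,0,.01,.01).ravel())
    z=i[150:182,225:246].min(2)>205; y,x=np.nonzero(z); print(' blade',x.mean()+225,y.mean()+150,y.min()+150,len(x))
i=im['top']; print([i[190,u].tolist() for u in range(408,448,4)]); s,t,_,_=st(); print(t,s['ft_force'],s['clock'])
w=[i[157,u].tolist() for u in range(368,388,2)];print(w)
E
```

```text
top rest mean diff 4.2 shift [ 0.17 -0.23]
top jar mean diff 0.4 shift [-0.02 -0.01]
top bottle mean diff 0.4 shift [ 0.   -0.03]
top beaker mean diff 0.4 shift [0.01 0.  ]
scene rest mean diff 6.5 shift [0.06 0.11]
scene jar mean diff 2.4 shift [ 0.04 -0.02]
scene bottle mean diff 2.2 shift [ 0.02 -0.02]
scene beaker mean diff 2.7 shift [0.05 0.03]
before [ 13  10  14  37 159] [244.51572327 202.35220126] [ 0.2576454  0.9662395 19.515724  27.352201 ]
 blade 235.31360946745562 169.8698224852071 159 169
after [ 14  10  14  37 156] [244.96794872 202.3974359 ] [ 0.26272273  0.96487135 19.967949   27.397436  ]
 blade 235.45238095238096 169.63095238095238 159 168
[[116, 118, 117], [75, 41, 22], [76, 41, 23], [78, 41, 23], [78, 42, 23], [78, 42, 24], [78, 42, 23], [78, 41, 23], [164, 90, 49], [162, 104, 79]]
[0.42019419 0.48018251 0.19627922] [ 0.1273611   0.21648418 -0.79865581] 28.375
[[97, 61, 47], [242, 242, 244], [240, 240, 242], [147, 148, 152], [216, 214, 217], [231, 230, 232], [227, 227, 230], [160, 143, 140], [147, 93, 71], [143, 91, 69]]
```

The spatula is back in its rest (handle and blade within half a pixel of the start), the lid is still open, the bystanders haven't moved and the arm is clear.

```bash
python3 -c "
from cell import close_job
print(close_job())"
```

```text
the job is handed in; nothing more can be done
None
```

Job handed in at 28.4 s on the robot's clock, verdict not shown: the bar is in its parking notches, the lid stands open at about 1.85 rad, the spatula is back in its rest, and the bottle, beaker and jar haven't moved, all going by the camera images.

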